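Kick the disc off the mould, then close the mould on its dowels and hold it pressed

TASK

With the gripper's fingers, push the yellow pedal of the press tool down to its stop so that the air kicker throws the orange disc off the lower mould half into the catch tray, and let the pedal come back up. Then lift the loose upper mould half by its red handle, fit it over the two dowels until the halves lie flush, and finish while still gripping the handle and pressing the halves together with about 20 N; do not let go. Leave the old dark box mould, the spanner and the small carton where they are.

Things in the scene. Friction and masses are not known exactly. Their poses are not given: they have to be found in the camera images.
- lower_face (a point): Centre of the flat top face of the lower mould half, an aluminium block; the face is 44 mm above the bench, 80 mm along this point's x, 110 mm along its y (z up). Two dark steel dowels stand on it at y = -42 and +42 mm (x = 0): 12 mm diameter, 23 mm tall, the last 10 mm tapering to 5 mm.
- press_tool: The press tool, fixed to the bench, place and yaw vary: blue base with lower half, kicker, tray and pedal. Origin on the bench under lower_face, same axes. The kicker's black pusher waits at x = 50 mm (40 mm wide, top 61 mm above the bench); its rod and grey 50 mm wide cylinder block lie behind (x 107 to 183 mm, top 72 mm above the bench).
- tray_floor (a point): Centre of the floor of the steel catch tray just in front (-x) of the lower half, same axes as lower_face: inside 96 mm along x and 116 mm along y, floor 4 mm above the bench, open on top; front and side walls rise to 42 mm above the bench.
- pedal_pad (a point): Best point to press, on top of the pedal's yellow pad (75 x 58 mm), 94 mm from the hinge. The pedal is beside the lower half: hinge along press_tool's y at x = 60, y = 150, z = 42 mm of press_tool, free end towards -x. This point is about 73 mm above the bench with the pedal up, 40 mm at its stop, and moves nearly straight down.
- pedal (a joint): Pedal angle in rad: 0 up (rest), 0.35 at its stop; a spring returns it, needing about 3 N at the pad to start and 9 N at the stop when pressed slowly (0.05 m/s; more if fast). It drives the kicker: the pusher runs 229 mm per rad, 80 mm in all, along lower_face's -x, and comes back with the pedal.
- disc: Orange plastic disc, 50 mm diameter, 12 mm thick, about 60 g, lying loose on the lower half's top face between the dowels; origin at the centre of its underside, z its axis. In the tray it may lie any side up.
- upper_half: Loose upper mould half: aluminium block 80 mm along its x, 110 mm along its y, 28 mm thick, about 0.7 kg (varies by 15 %), lying on the bench; origin at the centre of its underside, z up. Two 15 mm holes go right through at y = -42 and +42 mm (x = 0). It fits either way round. On top a red loop handle.
- handle_bar (a point): Centre of the red handle's bar, 74 mm above the upper half's underside; axes as upper_half. The bar is 80 mm long along x, 14 mm wide in y and 14 mm high (67 to 81 mm above the underside), carried by 12 mm posts at both ends, open underneath between them. Grip it across y, from above.
- old_mould: Bystander: open dark steel box mould 80 x 110 x 50 mm with a wire loop to 99 mm high; not to be used; origin at the centre of its underside.
- spanner: Bystander: steel spanner lying flat.
- carton: Bystander: small cardboard box 70 x 100 x 50 mm; origin at the centre of its underside.
Mind the look-alikes: they are no part of the job. Of the things that look like the disc, the smallest one is meant.

How it is judged:
On the way, in this order (a step that is already met when the one before it is completed fails the run):
1. the pedal is pressed to its stop by the fingers, with the upper half not yet on (value of joint pedal above 0.32 rad and contact force between the fingers and pedal above 2 N and distance between upper_half and lower_face above 0.1 m), for 0.1 s.
2. the disc lies in the catch tray and the pedal is up again (x of disc in the frame of tray_floor between -0.05 and 0.05 m and y of disc in the frame of tray_floor between -0.06 and 0.06 m and z of disc in the frame of tray_floor below 0.035 m and value of joint pedal below 0.05 rad), for 0.2 s.
3. the upper half is lifted off the bench in the fingers (height (world z) of upper_half above 0.03 m and contact force between the fingers and upper_half above 2 N and horizontal distance between upper_half and lower_face above 0.03 m), for 0.1 s.
At the end, for the whole second after the job is handed in: Upper half flush on the lower one (4 mm sideways, 2 mm in height, 0.03 rad tilt, 0.06 rad yaw), at rest, still held by the fingers and pressed: over 13 N between the halves (its weight is 6 to 8 N). Disc in the catch tray, pedal up (all of step 2 and horizontal distance between upper_half and lower_face below 0.004 m and z of upper_half in the frame of lower_face between -0.003 and 0.002 m and angle between the z axis of upper_half and the z axis of lower_face, either way round below 0.03 rad and angle between the y axis of upper_half and the y axis of lower_face, either way round below 0.06 rad and contact force between upper_half and press_tool above 13 N and contact force between the fingers and upper_half above 3 N and linear speed of upper_half below 0.02 m/s); the arm keeps its last pose, push and grip.
It fails at once if a bystander is shifted by more than 40 mm (distance of any of old_mould, spanner, carton from where it was at the start of the episode above 0.04 m).
It also fails if it takes over 54 s, if anything falls off the work surface, if the arm or the gripper's body presses on something with over 40 N, if the wrist force passes 120 N, or if a joint passes its speed limit or range.

ROBOT

A 6-joint arm with a two-finger parallel gripper is mounted at the origin on the work surface. World frame = base frame: x ahead of the robot, y to its left, z up, the work surface at z = 0. Lengths are in m, angles in rad, forces in N, time in s.
With the tool pointing down it reaches from about 0.375 to 0.925 m from the base axis. Payload 5.7 kg.
Tool frame: the origin (TCP) lies at the very end of the fingers, on their centre line; the grasp point (between the pads) lies 19 mm behind it (robot.hold_point_z is the distance from the TCP to the grasp point, in m); z points along the fingers, y is the direction in which the jaws open and shut (so a half turn about z gives the same grasp; the last joint's range is limited). The gripper opens to 88 mm and grips with 3 to 60 N. Pads are 20 mm wide; open, the fingers measure 115 mm over their backs; the gripper's body (75 mm by 178 mm) begins 61 mm behind the grasp point.
Start: joints at [-1.284, 0.359, 1.51, -0, 1.272, -0.115], TCP at [0.235, -0.552, 0.184] pointing down, gripper open.
Joint ranges: [-2.97, 2.97], [-1.01, 2.36], [0.21, 2.38], [-0.96, 4.11], [0.2, 2.71], [-2.98, 2.98]. Speed limits (rad/s): [2.39, 2.39, 3.14, 3.14, 3.14, 3.14].

INTERFACE

Orientations are given as a unit quaternion [x, y, z, w].
In Python, from rig import robot gives the robot as it stands.
- The arm moves only by the tool apply_moves, never from a script. Its argument "commands" is a list of rows, each a list of 4 numbers: the shift along the world's x, y, z in m, then the turn about the world's z in degrees. A call has 1 to 12 rows; each row is the pose to reach, as a shift and turn from the pose commanded when the call began; what a row does not reach only later rows make up. A row lasts 1/10 s, in which the tool goes at most 50 mm and 8.59 degrees, less where a joint would pass 70% of its speed; a pose out of reach is approached as far as the arm can. A call with a gripper value outside its range is refused whole. "jaw" is the finger opening in m, from 0 to 0.0878, set as the call begins (left out, the last holds). The fingers move at their own pace and stop on an object; "newtons" is the grip in N (left out, the last holds). Time passes only in rows, so rows that repeat a pose let the fingers close. It gives the time, the measured TCP pose, the force and the opening at its end, in the units of the state.
- robot.read_state(): the state, without advancing time (a new reading comes with each control period).
- robot.grab_frame(name): name is "side" or "top"; returns a dict with "color" (420x560x3 uint8, red, green, blue), "fx", "fy", "cx", "cy" (pixels), "xyz" and "orientation" of the camera in the world. Camera axes: x right, y up, looking along -z (the intrinsics and any distortion apply to the point x, -y, -z); pixel columns grow to the right and rows downward; lengths in m; the calibration is good to about 2 mm. A picture is of the moment at which its call begins. There is no depth.
- robot.job_done(): hands the job in, once; it reports no verdict.
The state is a dict: "clock": time; "joints": joint angles; "joint_velocities": joint speeds; "joint_efforts": joint torques, N m; "ee_pos": TCP position; "ee_rot": TCP orientation; "contact_force": force on the tool from outside, world axes, zero at the start; "torque": the same for the moment, N m; "finger_gap": finger opening in m.
Only numpy, scipy, OpenCV 4.12 (cv2) and the standard library are available. Lean on these libraries where they do the work, as an engineer would, in place of code of your own. Each camera call takes 0.05 s, during which the arm holds its last target. There are 200 camera calls.

## Working session

There is one attempt and no reset: what is moved stays moved. The work goes in short steps, Python scripts to look and compute and a tool call to move; the robot and the scene stay as the last step left them, time stands still between calls to the robot, and variables do not carry over. Pictures are saved under pics/ and viewed, about 8 in all and at most 12, crops included, and the job is handed in when it is done.

Besides the shell and the picture viewer there is one more tool, called after "Emit:" as name([rows], argument=value, ...), one row to a line, values as JSON. apply_moves: Moves the arm, as the interface text tells. Its arguments: {"type":"object","properties":{"commands":{"type":"array"},"jaw":{"type":"number"},"newtons":{"type":"number"}},"required":["commands"]}

```bash
mkdir -p pics; cat > h.py <<'E'
import numpy as np,cv2
from scipy.spatial.transform import Rotation as R
from rig import robot
def grab(n,save=None):
    f=robot.grab_frame(n)
    if save: cv2.imwrite('pics/'+save,f['color'][:,:,::-1])
    return f
def pix2w(f,u,v,z):
    K=np.array([[f['fx'],0,f['cx']],[0,f['fy'],f['cy']],[0,0,1.]])
    d=f.get('distortion')
    p=cv2.undistortPoints(np.array([[[u,v]]],float),K,None if d is None else np.array(d,float))[0,0]
    r=R.from_quat(f['orientation']).apply([p[0],-p[1],-1]);o=np.array(f['xyz'])
    return o+r*(z-o[2])/r[2]
def w2pix(f,P):
    c=R.from_quat(f['orientation']).inv().apply(np.atleast_2d(P)-f['xyz']);c=c*[1,-1,-1]
    K=np.array([[f['fx'],0,f['cx']],[0,f['fy'],f['cy']],[0,0,1.]])
    d=f.get('distortion')
    return cv2.projectPoints(c,np.zeros(3),np.zeros(3),K,None if d is None else np.array(d,float))[0][:,0]
E
python3 - <<'E'
from h import *
for n in('top','side'):
    f=grab(n,n+'0.png');print({k:v for k,v in f.items() if k!='color'})
print(robot.read_state())
E
```

```text
{'fx': 526.9331644096419, 'fy': 526.9331644096419, 'cx': 278.14900099780243, 'cy': 211.66244536905478, 'xyz': array([0.38642882, 0.04910423, 1.36841273]), 'orientation': array([-0.05772228,  0.04382107,  0.71438787, -0.69598694])}
{'fx': 495.92569789397436, 'fy': 495.92569789397436, 'cx': 274.71107112040943, 'cy': 209.37393476300147, 'xyz': array([-0.04392568,  0.8111009 ,  0.70997501]), 'orientation': array([-0.16074803,  0.44546777,  0.82366605, -0.31191789])}
{'clock': 0.1, 'joints': array([-1.28413067e+00,  3.59397801e-01,  1.51128519e+00, -3.57893466e-06,
        1.27254618e+00, -1.15161117e-01]), 'joint_velocities': array([-1.00105164e-03, -1.52442946e-03, -4.20695786e-03,  7.48421315e-05,
       -2.75536226e-03,  9.35913255e-04]), 'joint_efforts': array([ 1.03112699e-03, -5.16355383e+01, -2.71407312e+01,  6.77604857e-02,
        2.76696350e-02, -1.44159321e-05]), 'ee_pos': array([ 0.23442454, -0.55157042,  0.18362952]), 'ee_rot': array([ 9.79884274e-01,  1.99564876e-01, -7.17854205e-05, -8.15106654e-04]), 'contact_force': array([-0.02933001,  0.41745781,  0.44476268]), 'torque': array([ 0.00676019, -0.02431891, -0.02442021]), 'finger_gap': 0.08790823486866885}
```

View pics/top0.png

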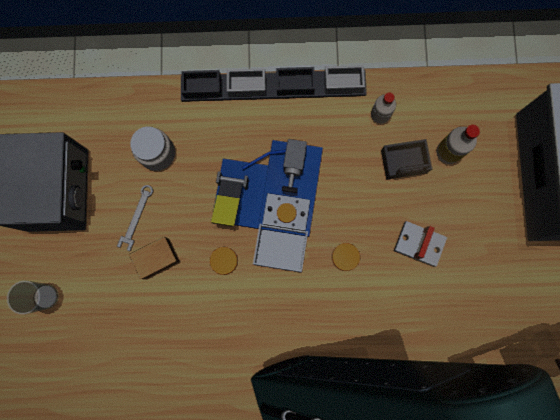

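View pics/side0.png

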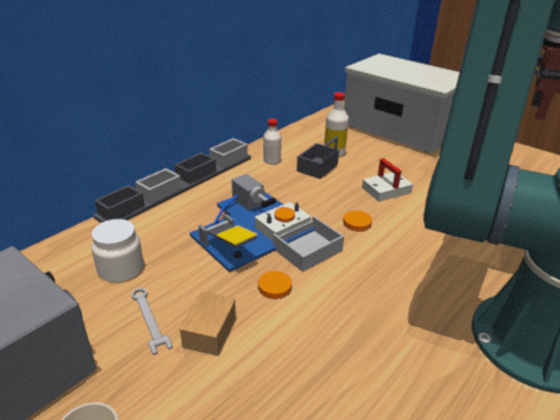

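The top view shows the press tool with the small orange disc at (287,213) and the tray at (280,250). The yellow pad is at (226,210). The look-alike discs lie on the bench at (223,261) and (346,256). The upper half with the red handle is at (421,243), while the dark box mould at (407,159) is a bystander. Next is a close crop for corners.

```bash
python3 - <<'E'
import cv2,numpy as np
a=cv2.imread('pics/top0.png')
p=cv2.resize(a[130:280,205:330],None,fx=4,fy=4,interpolation=cv2.INTER_CUBIC)
q=cv2.resize(a[213:273,390:452],None,fx=4.8387,fy=5,interpolation=cv2.INTER_CUBIC)
o=np.zeros((600,800,3),np.uint8);o[:,:500]=p;o[:300,500:800]=q[:300,:300]
o=np.clip(o*1.5,0,255).astype(np.uint8)
cv2.imwrite('pics/crop.png',o)
E
```

```text
(no output)
```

View pics/crop.png

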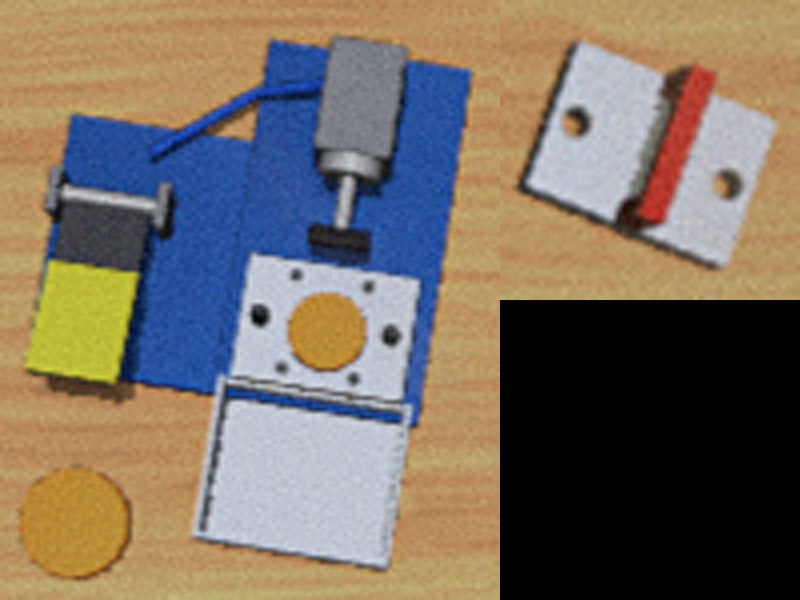

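```bash
cat > fit.py <<'E'
from h import *
from scipy.optimize import least_squares
def fit(obs,x0):
    # obs: list of (frame, pix Nx2, local pts Nx3)
    def T(x,L): return R.from_euler('z',x[2]).apply(L)+[x[0],x[1],0]
    r=lambda x:np.concatenate([(w2pix(f,T(x,L))-p).ravel() for f,p,L in obs])
    s=least_squares(r,x0,loss='soft_l1');return s.x,np.abs(s.fun).reshape(-1,2).round(1) if 0 else (s.x,r(s.x).reshape(-1,2).round(1))
E
python3 - <<'E'
from fit import *
f=grab('top')
A=lambda u:np.array([[205+(x+.5)/4-.5,130+(y+.5)/4-.5] for x,y in u])
B=lambda u:np.array([[390+(x-500+.5)/4.8387-.5,213+(y+.5)/5-.5] for x,y in u])
a=A([(249,254),(420,280),(403,403),(231,377)])
for p in a: print(pix2w(f,*p,.044).round(4))
# image up = world +x; left = +y
L=np.array([[40,55,44],[40,-55,44],[-40,-55,44],[-40,55,44]])/1000
x0=[*pix2w(f,*a.mean(0),.044)[:2],0]
_,(x,r)=fit([(f,a,L)],x0);print('press',x,np.degrees(x[2]),r.tolist())
t=R.from_euler('z',x[2])
for n,l in dict(pad=[.06-.094,.150,.073],tray=[-.09,0,.004]).items(): 
    W=t.apply(l)+[x[0],x[1],0];print(n,W,w2pix(f,W))
pc=A([(84,322)])[0];print('pad seen',pc,pix2w(f,*pc,.073))
b=B([(578,40),(776,125),(722,268),(522,186),(576,121),(727,184)])
for p in b: print(pix2w(f,*p,.028).round(4))
L2=np.array([[40,55,28],[40,-55,28],[-40,-55,28],[-40,55,28],[0,42,28],[0,-42,28]])/1000
_,(y,r)=fit([(f,b,L2)],[*pix2w(f,*b.mean(0),.028)[:2],-.3]);print('upper',y,np.degrees(y[2]),r.tolist())
h=B([(703,68),(652,222)]);print('bar',[pix2w(f,*p,.081) for p in h])
s=robot.read_state();print(R.from_quat(s['ee_rot']).as_matrix().round(3))
E
```

```text
[0.6271 0.1005 0.044 ]
[ 0.6072 -0.008   0.044 ]
[0.5288 0.0053 0.044 ]
[0.5483 0.1136 0.044 ]
press [ 0.57786037  0.05282343 -0.17506741] -10.030623600996458 [[0.2, 0.1], [0.1, -0.2], [-0.1, -0.0], [-0.1, 0.1]]
pad [0.57050624 0.20645258 0.073     ] [[224.30486857 214.62816826]]
tray [0.48923603 0.06849913 0.004     ] [[281.00234672 247.89561256]]
pad seen [225.625 210.125] [0.58174102 0.20304522 0.073     ]
[ 0.5487 -0.2517  0.028 ]
[ 0.5025 -0.3523  0.028 ]
[ 0.4312 -0.3194  0.028 ]
[ 0.4751 -0.2182  0.028 ]
[ 0.5074 -0.2482  0.028 ]
[ 0.4733 -0.3248  0.028 ]
upper [ 0.48972482 -0.28578228 -0.42250925] -24.207997042751796 [[0.1, -0.0], [-0.0, -0.4], [0.1, 0.2], [0.4, -0.3], [-0.3, 0.2], [-0.3, 0.3]]
bar [array([ 0.52683898, -0.30180592,  0.081     ]), array([ 0.45247477, -0.27145857,  0.081     ])]
[[ 0.92   0.391 -0.   ]
 [ 0.391 -0.92   0.001]
 [ 0.    -0.001 -1.   ]]
```

Emit:
apply_moves([
  [0.168, 0.379, 0.02, 0],
  [0.168, 0.379, 0.02, 0],
  [0.168, 0.379, 0.02, 0],
  [0.168, 0.379, 0.02, 0],
  [0.168, 0.379, 0.02, 0],
  [0.168, 0.379, 0.02, 0],
  [0.168, 0.379, 0.02, 0],
  [0.168, 0.379, 0.02, 0],
  [0.168, 0.379, 0.02, 0],
  [0.168, 0.379, 0.02, 0],
], jaw=0)

```text
clock: 1.15
ee_pos: [0.4031, -0.171, 0.2044]
ee_rot: [0.979, 0.201, 0.0, -0.0]
contact_force: [-0.6, -1.1, -0.5]
finger_gap: 0.0111
```

Emit:
apply_moves([
  [0.168, 0.379, -0.02, 0],
  [0.168, 0.379, -0.02, 0],
  [0.168, 0.379, -0.02, 0],
  [0.168, 0.379, -0.02, 0],
  [0.168, 0.379, -0.02, 0],
  [0.168, 0.379, -0.02, 0],
  [0.168, 0.379, -0.02, 0],
  [0.168, 0.379, -0.02, 0],
  [0.168, 0.379, -0.02, 0],
  [0.168, 0.379, -0.08, 0],
  [0.168, 0.379, -0.08, 0],
  [0.168, 0.379, -0.08, 0],
])

```text
clock: 2.35
ee_pos: [0.5682, 0.2036, 0.1221]
ee_rot: [0.98, 0.199, -0.003, 0.0]
contact_force: [0.4, -0.1, 0.1]
finger_gap: 0.0005
```

```bash
python3 - <<'E'
from h import *
s=robot.read_state();print(s['ee_pos'],s['contact_force'],s['joints'])
f=grab('side');c=cv2.resize(f['color'][150:290,170:360],None,fx=4,fy=4,interpolation=cv2.INTER_CUBIC)
cv2.imwrite('pics/s1.png',c[:,:,::-1])
E
```

```text
[0.56815314 0.20364905 0.12206342] [ 0.4262065  -0.12971712  0.05788575] [ 2.30049570e-01  4.27721046e-01  1.56764198e+00 -4.42313717e-04
  1.15277452e+00  1.40042540e+00]
```

View pics/s1.png

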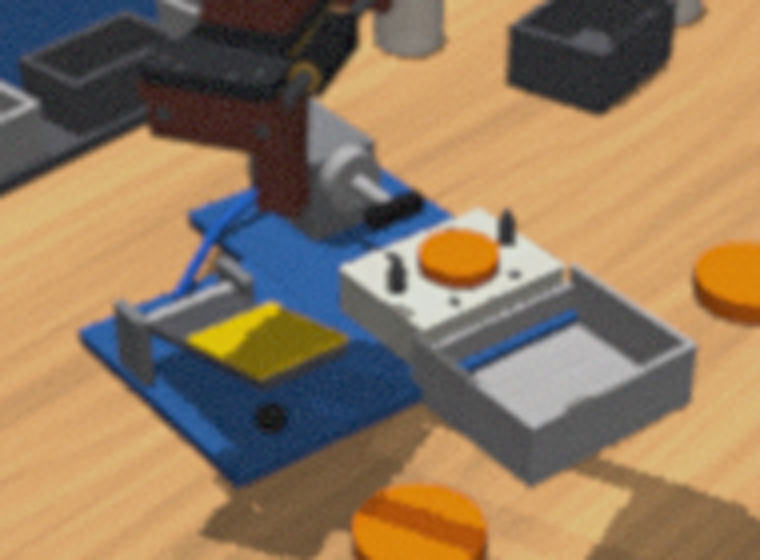

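The side view shows the fingers above the pedal pad. The disc is on the lower half between its dowels, and the pusher is behind it. Next I press.

Emit:
apply_moves([
  [0, 0, -0.015, 0],
  [0, 0, -0.024, 0],
  [0, 0, -0.031, 0],
  [0, 0, -0.038, 0],
  [0, 0, -0.045, 0],
  [0, 0, -0.052, 0],
  [0, 0, -0.059, 0],
  [0, 0, -0.066, 0],
  [0, 0, -0.066, 0],
  [0, 0, -0.066, 0],
  [0, 0, -0.066, 0],
])

```text
clock: 3.5
ee_pos: [0.5709, 0.2059, 0.0586]
ee_rot: [0.98, 0.2, 0.0, -0.0]
contact_force: [-1.1, -0.9, -0.6]
finger_gap: 0.0006
```

```bash
python3 - <<'E'
from h import *
s=robot.read_state();print(s['ee_pos'],s['contact_force'])
f=grab('side');c=cv2.resize(f['color'][150:290,170:360],None,fx=4,fy=4,interpolation=cv2.INTER_CUBIC)
cv2.imwrite('pics/s2.png',c[:,:,::-1])
E
```

```text
[0.5709147  0.20591302 0.05856653] [-1.12571165 -0.86874188 -0.56093146]
```

View pics/s2.png

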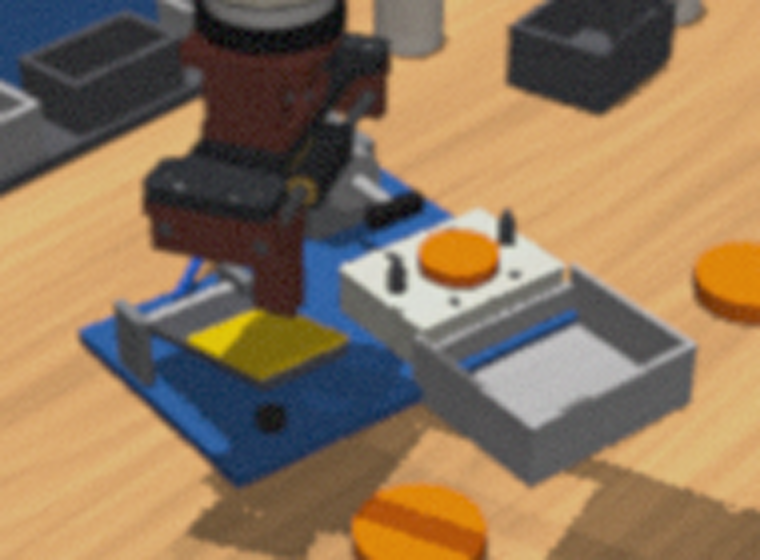

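```bash
python3 - <<'E'
from h import *
f=grab('side')
g=lambda P:((w2pix(f,P)-[170,150]+.5)*4-.5).round()
s=robot.read_state();print(s['ee_pos'],s['contact_force']);print('tcp',g(s['ee_pos']))
t=R.from_euler('z',-.175)
for l in ([.06,.15,.042],[-.034,.15,.073],[.02,.15,.055],[0,42e-3,67e-3],[0,-42e-3,67e-3],[40e-3,55e-3,44e-3],[-40e-3,55e-3,44e-3],[-.138,.058,.042]): print(l,g(t.apply(l)+[.5779,.0528,0]))
E
```

```text
[0.57094109 0.20591377 0.05866265] [-0.22451252  0.68793238  0.4637367 ]
tcp [[283. 365.]]
[0.06, 0.15, 0.042] [[189. 311.]]
[-0.034, 0.15, 0.073] [[283. 344.]]
[0.02, 0.15, 0.055] [[227. 325.]]
[0, 0.042, 0.067] [[400. 257.]]
[0, -0.042, 0.067] [[510. 209.]]
[0.04, 0.055, 0.044] [[341. 266.]]
[-0.04, 0.055, 0.044] [[426. 329.]]
[-0.138, 0.058, 0.042] [[536. 419.]]
```

```bash
python3 - <<'E'
from h import *
f=grab('side');a=f['color'][200:275,190:265]
g=grab('top');b=g['color'][140:260,190:310]
s=robot.read_state();P=s['ee_pos'];print(P,w2pix(g,P),w2pix(f,P),w2pix(g,P+[0,0,.08]))
z=lambda x:cv2.resize(x,(400,400),interpolation=cv2.INTER_CUBIC)
o=np.hstack([z(a),z(b)]);o=np.clip(o*1.4,0,255).astype(np.uint8)
cv2.imwrite('pics/s3.png',o[:,:,::-1])
E
```

```text
[0.57086866 0.20586594 0.058643  ] [[225.23592451 215.26340873]] [[240.49743232 240.78766366]] [[221.14808872 210.65596327]]
```

View pics/s3.png

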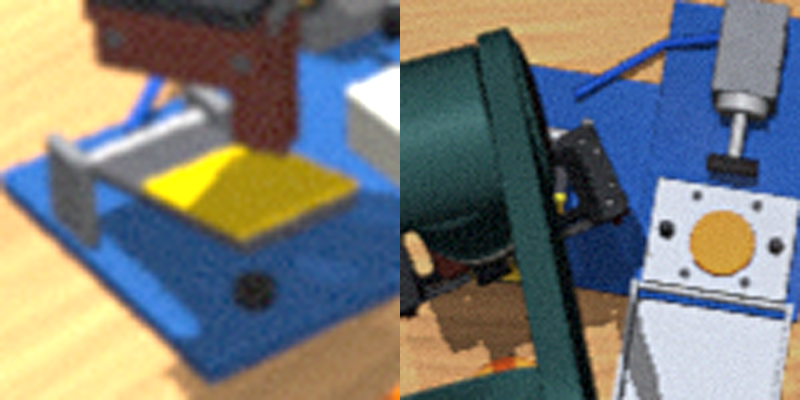

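The crop shows the fingertip at about side pixel (240,228), clear of the pad and roughly 12 px above the projected TCP. The column agrees. There is no contact force, so I'll go down in small steps on force feedback.

Emit:
apply_moves([
  [0, 0, -0.004, 0],
  [0, 0, -0.008, 0],
  [0, 0, -0.008, 0],
])

```text
clock: 4.0
ee_pos: [0.57, 0.2057, 0.0495]
ee_rot: [0.98, 0.2, -0.001, -0.0]
contact_force: [-0.6, -0.1, -0.1]
finger_gap: 0.0002
```

```bash
python3 - <<'E'
from h import *
f=grab('side');c=cv2.resize(f['color'][170:290,170:330],None,fx=5,fy=5,interpolation=cv2.INTER_CUBIC)
cv2.imwrite('pics/s4.png',np.clip(c[:,:,::-1]*1.3,0,255))
s=robot.read_state();print(s['ee_pos'],s['contact_force'])
E
```

```text
[0.57016191 0.20569326 0.04980445] [ 0.03633278  0.01425225 -0.40891933][ WARN:0@1.332] global loadsave.cpp:1063 imwrite_ Unsupported depth image for selected encoder is fallbacked to CV_8U.
```

View pics/s4.png

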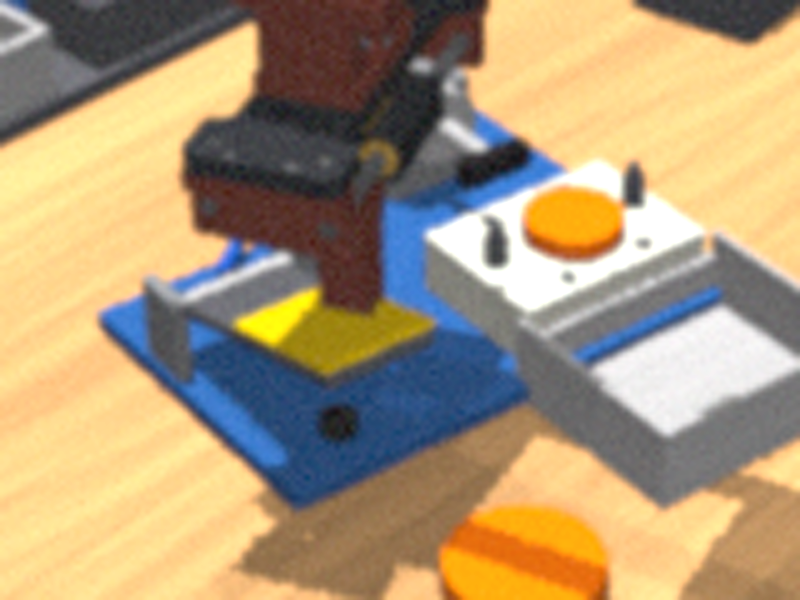

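The tip is now plainly over the pad at (240,232), still just above it; the real tip is about 25 mm higher than the TCP reading. I'll probe for contact.

Emit:
apply_moves([
  [0, 0, -0.003, 0],
  [0, 0, -0.006, 0],
  [0, 0, -0.006, 0],
])

```text
clock: 4.35
ee_pos: [0.5702, 0.2057, 0.0438]
ee_rot: [0.98, 0.2, -0.0, -0.0]
contact_force: [-0.3, -0.0, -0.2]
finger_gap: 0.0003
```

Emit:
apply_moves([
  [0, 0, -0.003, 0],
  [0, 0, -0.006, 0],
  [0, 0, -0.006, 0],
])

```text
clock: 4.65
ee_pos: [0.5705, 0.2059, 0.0381]
ee_rot: [0.98, 0.199, -0.0, -0.0]
contact_force: [0.3, 0.7, 3.1]
finger_gap: 0.0004
```

Emit:
apply_moves([
  [0, 0, -0.005, 0],
  [0, 0, -0.011, 0],
  [0, 0, -0.017, 0],
  [0, 0, -0.023, 0],
  [0, 0, -0.029, 0],
  [0, 0, -0.033, 0],
  [0, 0, -0.033, 0],
  [0, 0, -0.033, 0],
])

```text
clock: 5.45
ee_pos: [0.5684, 0.2062, 0.005]
ee_rot: [0.98, 0.199, -0.002, -0.001]
contact_force: [-6.1, 2.1, 9.7]
finger_gap: 0.0003
```

Emit:
apply_moves([
  [0, 0, -0.003, 0],
  [0, 0, -0.003, 0],
  [0, 0, -0.003, 0],
])

```text
clock: 5.75
ee_pos: [0.5684, 0.2062, 0.0027]
ee_rot: [0.98, 0.2, -0.002, -0.001]
contact_force: [-7.0, 2.0, 13.7]
finger_gap: 0.0002
```

```bash
python3 - <<'E'
from h import *
f=grab('side');c=cv2.resize(f['color'][170:290,170:330],None,fx=5,fy=5,interpolation=cv2.INTER_CUBIC)
cv2.imwrite('pics/s5.png',c[:,:,::-1])
s=robot.read_state();print(s['ee_pos'],s['contact_force'])
E
```

```text
[0.56845923 0.20624907 0.00268962] [-7.13858126  2.02937377 13.13324497]
```

View pics/s5.png

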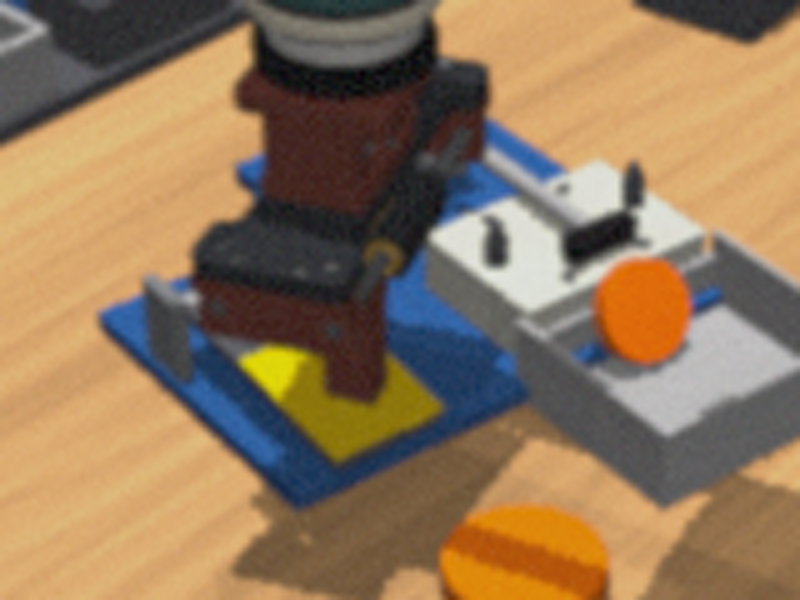

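Emit:
apply_moves([
  [0, 0, -0.003, 0],
  [0, 0, -0.003, 0],
  [0, 0, -0.003, 0],
])

```text
clock: 6.1
ee_pos: [0.5685, 0.2063, 0.0019]
ee_rot: [0.98, 0.2, -0.001, -0.001]
contact_force: [-13.1, 0.1, 32.0]
finger_gap: 0.0005
```

```bash
python3 - <<'E'
from h import *
f=grab('side');s=robot.read_state();print(s['ee_pos'],s['contact_force'])
t=R.from_euler('z',-.175)
c=f['color'][170:290,170:330].astype(int)
m=(c.sum(2)<90);m[:,:100]=0;m[65:]=0;m[:34]=0
ys,xs=np.nonzero(m);print('dark blob crop5',xs.mean()*5,ys.mean()*5,xs.min()*5,xs.max()*5,m.sum())
for x in(-.02,-.025,-.03):print(x,((w2pix(f,t.apply([[x,.02,.061],[x,-.02,.061],[x,0,.053]])+[.5779,.0528,0])-170)*5).round().tolist())
E
```

```text
[0.56852334 0.20629855 0.00190758] [-12.59074222   0.74653997  32.8319036 ]
dark blob crop5 600.1724137931034 238.44827586206895 570 625 29
-0.02 [[562.0, 232.0], [627.0, 203.0], [595.0, 232.0]]
-0.025 [[569.0, 237.0], [634.0, 208.0], [602.0, 237.0]]
-0.03 [[576.0, 242.0], [641.0, 213.0], [609.0, 241.0]]
```

The pedal is at its stop: force rises stiffly to 32 N and the pusher front is at about x = -27 mm. The disc leans in the tray at (299,232). I'll release the pedal and open the jaws on the way up.

Emit:
apply_moves([
  [0, 0, 0.01, 0],
  [0, 0, 0.02, 0],
  [0, 0, 0.03, 0],
  [0, 0, 0.04, 0],
  [0, 0, 0.06, 0],
  [0, 0, 0.1, 0],
  [0, 0, 0.14, 0],
  [0, 0, 0.18, 0],
  [0, 0, 0.18, 0],
  [0, 0, 0.18, 0],
])

```text
clock: 7.15
ee_pos: [0.5711, 0.2059, 0.1801]
ee_rot: [0.98, 0.199, 0.001, -0.0]
contact_force: [0.2, -0.6, -0.5]
finger_gap: 0.0004
```

```bash
python3 - <<'E'
from h import *
f=grab('side');c=cv2.resize(f['color'][100:290,170:360],(600,600),interpolation=cv2.INTER_CUBIC)
s=robot.read_state();P=s['ee_pos'];print(P,s['contact_force'],(w2pix(f,P)-[170,100])*600/190)
g=grab('top');b=cv2.resize(g['color'][190:290,240:310],(200,286))
o=np.zeros((600,800,3),np.uint8);o[:,:600]=c;o[:286,600:]=b
cv2.imwrite('pics/s6.png',o[:,:,::-1])
E
```

```text
[0.56993197 0.20561149 0.17860735] [ 0.85261653 -0.11810374  0.18579113] [[219.29850501 296.31065553]]
```

View pics/s6.png

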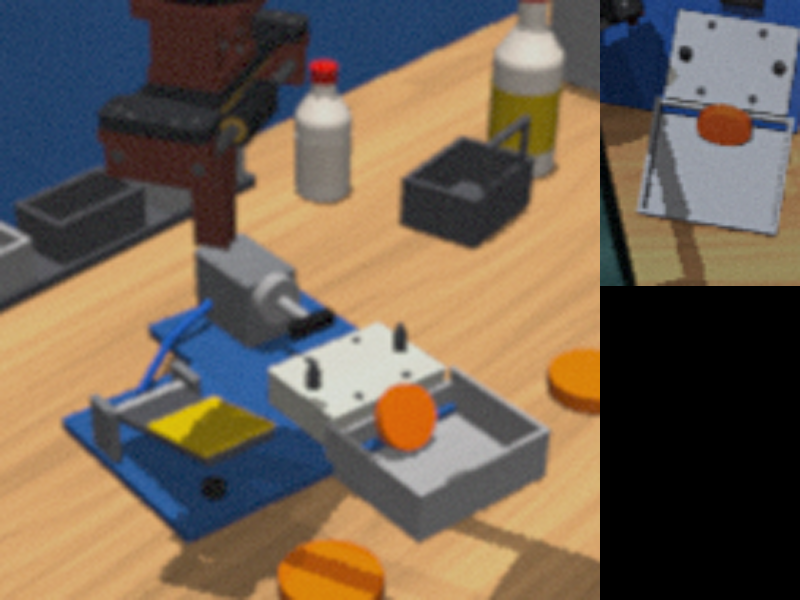

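The disc now leans on edge in the tray against the lower half. The pedal is up and the pusher is back. I'll fit the disc's pose from both views to see whether it gets in the way of the fit.

```bash
cat > disc.py <<'E'
from h import *
from scipy.optimize import minimize
def hullmask(p,sc,sh):
    m=np.zeros(sh,np.uint8);cv2.fillConvexPoly(m,cv2.convexHull(((p)*sc).round().astype(np.int32)),1);return m
fs=[]
for n,(u0,u1,v0,v1) in (('side',(270,320,205,250)),('top',(265,305,215,250))):
    f=grab(n);c=f['color'][v0:v1,u0:u1]
    hsv=cv2.cvtColor(c,cv2.COLOR_RGB2HSV)
    m=((hsv[...,0]<22)&(hsv[...,1]>150)&(hsv[...,2]>70)).astype(np.uint8)
    m=cv2.resize(m*255,None,fx=4,fy=4,interpolation=cv2.INTER_LINEAR)>127
    fs.append((f,(u0,v0),m));print(n,m.sum()/16)
a=np.linspace(0,2*np.pi,40)
D=np.vstack([np.c_[.025*np.cos(a),.025*np.sin(a),0*a+h] for h in(-.006,.006)])
t=R.from_euler('z',-.175);O=[.5779,.0528,0]
def pts(q): return R.from_euler('yz',[q[3],q[4]]).apply(D)+q[:3]  # press frame
def cost(q):
    W=t.apply(pts(q))+O;e=0
    for f,o,m in fs: e+=(hullmask(w2pix(f,W)-o+.5,4,m.shape).astype(bool)^m).sum()/16
    return e
best=None
for p in(-1.2,-.8,1.0):
  for x in (-.06,-.05):
    q0=np.array([x,0,.028,p,0.])
    S=np.vstack([q0]+[q0+np.eye(5)[i]*[.012,.012,.01,.4,.3][i] for i in range(5)])
    r=minimize(cost,q0,method='Nelder-Mead',options=dict(initial_simplex=S,maxiter=600,xatol=1e-5,fatol=.1))
    P=pts(r.x);print(r.x.round(4),round(r.fun,1),'z',P[:,2].min().round(4),P[:,2].max().round(4),'x',P[:,0].min().round(4),P[:,0].max().round(4))
E
python3 disc.py
```

```text
side 316.75
top 211.75
[-5.470e-02  9.000e-04  2.930e-02 -1.200e+00  1.124e-01] 52.4 z 0.0039 0.0548 x -0.0696 -0.0397
[-5.4300e-02  6.0000e-04  2.9000e-02 -1.1806e+00  1.5330e-01] 53.2 z 0.0037 0.0544 x -0.0699 -0.0387
[-5.4700e-02  6.0000e-04  2.9600e-02 -1.1712e+00  1.6870e-01] 56.9 z 0.0043 0.0549 x -0.0706 -0.0388
[-5.3900e-02  4.0000e-04  2.9000e-02 -1.1948e+00  1.1920e-01] 53.0 z 0.0036 0.0545 x -0.069 -0.0388
[-0.0531 -0.      0.0301  1.23   -0.3232] 147.9 z 0.0045 0.0556 x -0.0696 -0.0365
[-5.3800e-02  1.0000e-04  2.8000e-02  1.9349e+00  8.3800e-02] 52.5 z 0.0025 0.0534 x -0.0685 -0.0391
```

The disc leans about 68° and its top edge, at 54 mm, hangs about 2 mm over the lower face. That could jam the fit, so I'll tip it flat into the tray with the closed fingertips. Pedal contact puts the real tip about 36 mm above the reading.

Emit:
apply_moves([
  [-0.0045, -0.151, 0, 0],
  [-0.0045, -0.151, 0, 0],
  [-0.0045, -0.151, 0, 0],
  [-0.0045, -0.151, 0, 0],
  [-0.0045, -0.151, -0.05, 0],
  [-0.0045, -0.151, -0.1, 0],
  [-0.0045, -0.151, -0.13, 0],
  [-0.0045, -0.151, -0.15, 0],
  [-0.0045, -0.151, -0.157, 0],
  [-0.0045, -0.151, -0.157, 0],
  [-0.0045, -0.151, -0.157, 0],
])

```text
clock: 8.45
ee_pos: [0.5667, 0.0551, 0.0229]
ee_rot: [0.98, 0.2, 0.0, -0.0]
contact_force: [0.4, 0.4, 0.6]
finger_gap: 0.0005
```

```bash
python3 - <<'E'
from h import *
f=grab('side');c=cv2.resize(f['color'][160:280,210:330],(600,600),interpolation=cv2.INTER_CUBIC)
s=robot.read_state();P=s['ee_pos'];print(P,s['contact_force'],[(w2pix(f,P+[0,0,d])-[210,160])*5 for d in(0,.036)])
cv2.imwrite('pics/s7.png',c[:,:,::-1])
E
```

```text
[0.56719762 0.05506669 0.02335262] [0.36403767 0.26410439 0.49894606] [array([[380.13401535, 324.77583846]]), array([[382.09393928, 262.42725107]])]
```

View pics/s7.png

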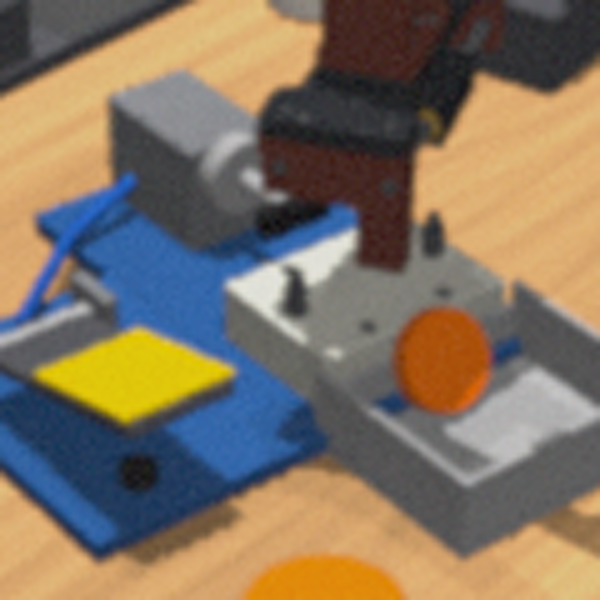

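The tip is at crop (382,268), about 57 mm up, behind the disc and between the dowels. I'll go down 9 mm and push towards -x.

Emit:
apply_moves([
  [0, 0, -0.005, 0],
  [0, 0, -0.009, 0],
  [0, 0, -0.009, 0],
  [-0.01, 0.0018, -0.009, 0],
  [-0.02, 0.0035, -0.009, 0],
  [-0.03, 0.0053, -0.009, 0],
  [-0.04, 0.007, -0.009, 0],
  [-0.052, 0.009, -0.009, 0],
  [-0.052, 0.009, -0.009, 0],
  [-0.052, 0.009, 0.04, 0],
  [-0.052, 0.009, 0.09, 0],
  [-0.052, 0.009, 0.14, 0],
])

```text
clock: 9.7
ee_pos: [0.5122, 0.064, 0.1637]
ee_rot: [0.98, 0.2, -0.001, -0.0]
contact_force: [1.6, 0.4, -1.2]
finger_gap: 0.0004
```

```bash
sed -i 's/(270,320,205,250)/(262,345,195,270)/;s/(265,305,215,250)/(255,307,215,272)/' disc.py
python3 - <<'E'
from h import *
s=robot.read_state();print(s['ee_pos'],s['contact_force'])
for n,(u0,u1,v0,v1) in (('side',(262,345,195,270)),('top',(255,307,215,272))):
    c=grab(n)['color'][v0:v1,u0:u1];h=cv2.cvtColor(c,cv2.COLOR_RGB2HSV)
    m=((h[...,0]<22)&(h[...,1]>150)&(h[...,2]>70)).astype(np.uint8)
    k,l,st,ce=cv2.connectedComponentsWithStats(m);print(n,[(a[:5].tolist(),(b+[u0,v0]).round(1)) for a,b in zip(st[1:],ce[1:]) if a[4]>8])
E
```

```text
[0.51217951 0.06399254 0.16368293] [ 1.63013528  0.38292386 -1.23559716]
side [([81, 18, 2, 12, 16], array([343.8, 218.2])), ([30, 29, 19, 20, 272], array([301. , 233.3]))]
top []
```

Emit:
apply_moves([
  [-0.024, -0.35, 0.04, -47],
  [-0.024, -0.35, 0.04, -47],
  [-0.024, -0.35, 0.04, -47],
  [-0.024, -0.35, 0.04, -47],
  [-0.024, -0.35, 0.04, -47],
  [-0.024, -0.35, 0.04, -47],
  [-0.024, -0.35, 0.04, -47],
  [-0.024, -0.35, 0.04, -47],
  [-0.024, -0.35, 0.04, -47],
  [-0.024, -0.35, 0.04, -47],
], jaw=0.07, newtons=40)

```text
clock: 10.8
ee_pos: [0.4892, -0.2843, 0.2014]
ee_rot: [0.978, -0.208, -0.001, -0.001]
contact_force: [0.3, -0.1, 0.8]
finger_gap: 0.07
```

```bash
python3 disc.py; python3 - <<'E'
from h import *
f=grab('side');s=robot.read_state();P=s['ee_pos'];print(P,R.from_quat(s['ee_rot']).as_matrix()[:,1].round(3),w2pix(f,[P,P+[0,0,.036]]),s['finger_gap'])
c=f['color'][60:260,260:460];c=cv2.resize(c,(600,600),interpolation=cv2.INTER_CUBIC);d=grab('top')['color'][190:290,240:310]
o=np.zeros((600,800,3),np.uint8);o[:,:600]=c;o[:286,600:]=cv2.resize(d,(200,286));cv2.imwrite('pics/s8.png',o[:,:,::-1])
E
```

```text
side 273.625
top 77.75
[-6.500e-02  3.000e-04  2.900e-02 -1.668e+00  6.160e-02] 75.2 z 0.0037 0.0545 x -0.0738 -0.0562
[-0.0653 -0.      0.0294 -1.6662  0.0431] 77.1 z 0.004 0.0548 x -0.0738 -0.0567
[-6.5400e-02 -1.0000e-04  2.9200e-02 -1.6671e+00  5.4100e-02] 75.4 z 0.0038 0.0547 x -0.0741 -0.0567
[-0.0648  0.      0.0289 -1.6651  0.0573] 75.0 z 0.0035 0.0543 x -0.0735 -0.056
[-0.0645 -0.0022  0.0282  1.4613 -0.0137] 82.8 z 0.0027 0.0536 x -0.0732 -0.0558
[-0.0649 -0.      0.0293  1.4727  0.0756] 76.4 z 0.0038 0.0547 x -0.074 -0.0559
[ 0.48997907 -0.28421343  0.20197637] [-0.405 -0.914 -0.001] [[396.59134967 122.41165658]
 [398.72427532 109.05276374]] 0.07003374684179382
```

View pics/s8.png

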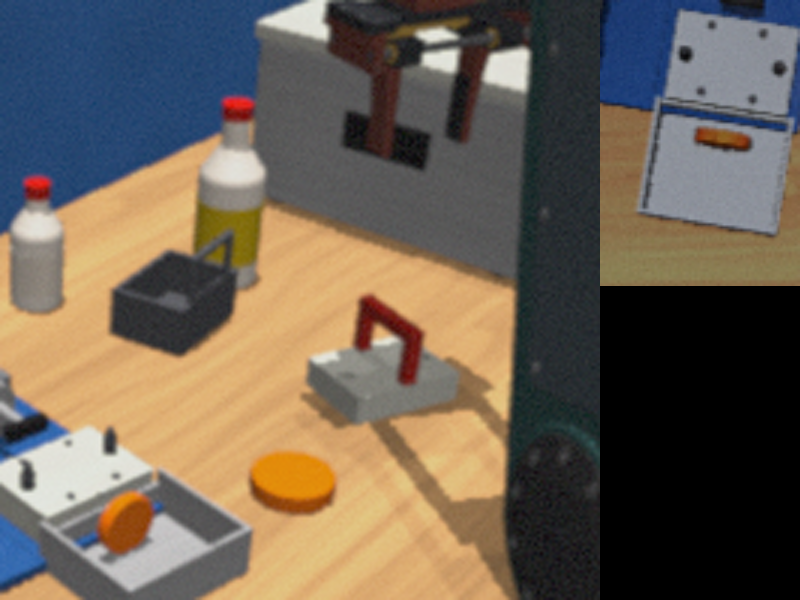

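The disc now stands upright in the tray with its nearest point at x = -56 mm, 16 mm clear of the lower half. The open fingers straddle the handle line, with tips at about (388,112) and (412,107), and the same 36 mm height offset shows. I'll go down and grip.

Emit:
apply_moves([
  [0, 0, -0.04, 0],
  [0, 0, -0.08, 0],
  [0, 0, -0.11, 0],
  [0, 0, -0.14, 0],
  [0, 0, -0.16, 0],
  [0, 0, -0.175, 0],
  [0, 0, -0.185, 0],
  [0, 0, -0.185, 0],
])

```text
clock: 11.8
ee_pos: [0.4895, -0.2849, 0.0162]
ee_rot: [0.978, -0.207, -0.001, -0.001]
contact_force: [-0.1, -0.4, 0.3]
finger_gap: 0.0697
```

Emit:
apply_moves([
  [0, 0, 0, 0],
  [0, 0, 0, 0],
  [0, 0, 0, 0],
  [0, 0, 0, 0],
  [0, 0, 0, 0],
  [0, 0, 0, 0],
  [0, 0, 0, 0],
  [0, 0, 0, 0],
], jaw=0, newtons=50)

```text
clock: 12.6
ee_pos: [0.4901, -0.2864, 0.0173]
ee_rot: [0.978, -0.208, 0.0, 0.0]
contact_force: [-0.8, -0.6, 1.5]
finger_gap: 0.0136
```

Emit:
apply_moves([
  [0, 0, 0.01, 0],
  [0, 0, 0.03, 0],
  [0, 0, 0.06, 0],
  [0, 0, 0.09, 0],
  [0, 0, 0.12, 0],
  [0, 0, 0.12, 0],
  [0, 0, 0.12, 0],
  [0, 0, 0.12, 0],
])

```text
clock: 13.4
ee_pos: [0.4885, -0.2849, 0.1353]
ee_rot: [0.978, -0.208, -0.002, -0.001]
contact_force: [-1.2, -0.3, -6.6]
finger_gap: 0.0133
```

Emit:
apply_moves([
  [0.011, 0.04, 0, 3],
  [0.022, 0.085, 0, 6],
  [0.033, 0.13, 0, 9],
  [0.044, 0.175, 0, 12],
  [0.055, 0.22, 0, 13.9],
  [0.066, 0.265, 0, 13.9],
  [0.077, 0.305, 0, 13.9],
  [0.088, 0.338, 0, 13.9],
  [0.088, 0.338, 0, 13.9],
  [0.088, 0.338, 0, 13.9],
  [0.088, 0.338, 0, 13.9],
])

```text
clock: 14.5
ee_pos: [0.5767, 0.051, 0.1359]
ee_rot: [0.996, -0.088, -0.002, 0.0]
contact_force: [0.6, -0.1, -6.8]
finger_gap: 0.0138
```

```bash
python3 - <<'E'
from h import *
s=robot.read_state();P=s['ee_pos'];m=R.from_quat(s['ee_rot']).as_matrix();print(s['clock'],P,np.degrees(np.arctan2(m[1,1],m[0,1])),m[:,2].round(4),s['contact_force'],s['torque'],s['finger_gap'])
f=grab('side');c=f['color'][100:250,220:370];c=cv2.resize(c,(600,600),interpolation=cv2.INTER_CUBIC);g=grab('top')
d=cv2.resize(g['color'][190:290,240:310],(200,286));o=np.zeros((600,800,3),np.uint8);o[:,:600]=c;o[:286,600:]=d
print(w2pix(f,P))
# predicted upper half bottom at reading+.055-.074
t=R.from_euler('z',-.175);z=P[2]-.019
L=np.array([[a*.04,b*.055,h] for h in(0,.028) for a,b in((1,1),(1,-1),(-1,-1),(-1,1))])
p=w2pix(f,t.apply(L)+[P[0],P[1],z]);print(((p-[220,100])*4).round().tolist())
cv2.imwrite('pics/s9.png',o[:,:,::-1])
E
```

```text
14.5 [0.57668289 0.05102759 0.13585183] -100.09213372807136 [-3.2e-03 -4.0e-04 -1.0e+00] [ 0.57945323 -0.14548744 -6.80585701] [0.04381779 0.09055829 0.00528227] 0.013816157939043817
[[285.24777383 182.44089061]]
[[142.0, 360.0], [288.0, 302.0], [377.0, 356.0], [230.0, 420.0], [142.0, 318.0], [289.0, 261.0], [380.0, 314.0], [231.0, 376.0]]
```

View pics/s9.png

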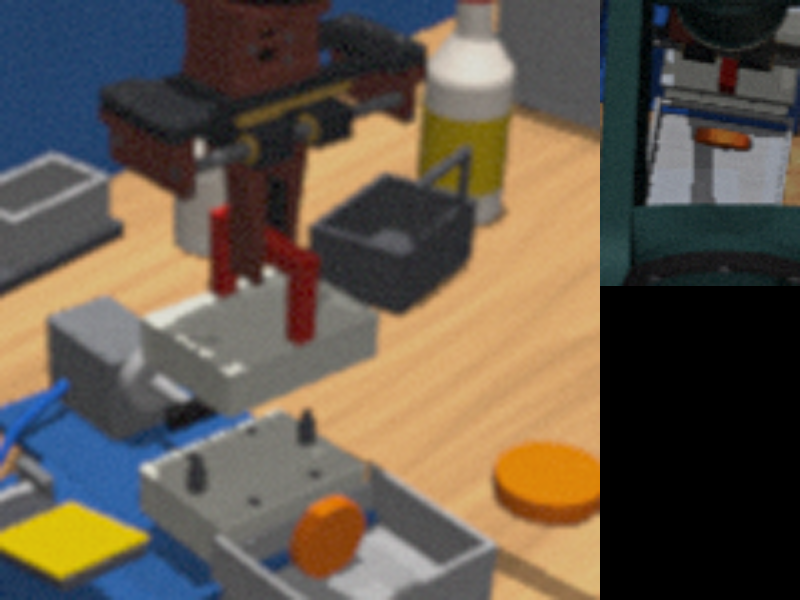

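The upper half is level above the lower one and its corners match the prediction to within a few pixels: (142,320), (377,312), (227,375). I'll lower it to just above the dowels.

Emit:
apply_moves([
  [0, 0.001, -0.015, 0],
  [0, 0.001, -0.03, 0],
  [0, 0.001, -0.042, 0],
  [0, 0.001, -0.046, 0],
  [0, 0.001, -0.046, 0],
  [0, 0.001, -0.046, 0],
])

```text
clock: 15.2
ee_pos: [0.5786, 0.0526, 0.0918]
ee_rot: [0.996, -0.088, 0.0, -0.0]
contact_force: [-0.6, -0.4, -5.4]
finger_gap: 0.0139
```

```bash
python3 - <<'E'
from h import *
for i in range(4):
    grab('side') if i else 0
    s=robot.read_state();print(s['ee_pos'].round(4),s['contact_force'].round(1))
f=grab('side');cv2.imwrite('pics/n.png',f['color'][:,:,::-1])
# edge-refined upper top-face bright edges: bright region (white highlights excluded) -> compare predicted corners w/ cornerSubPix
P=s['ee_pos'];m=R.from_quat(s['ee_rot']).as_matrix();yaw=np.arctan2(m[1,1],m[0,1])+np.pi/2;print(np.degrees(yaw))
L=np.array([[-.04,.055,.028],[-.04,-.055,.028],[.04,.055,.028],[-.04,.055,0],[-.04,-.055,0]])
p=w2pix(f,R.from_euler('z',yaw).apply(L)+[P[0],P[1],P[2]-.019]).astype(np.float32)
gr=cv2.cvtColor(f['color'],cv2.COLOR_RGB2GRAY)
q=cv2.cornerSubPix(gr,p.copy().reshape(-1,1,2),(4,4),(-1,-1),(3,50,.01))[:,0]
print(p.round(1).tolist(),(q-p).round(1).tolist())
E
```

```text
[0.5786 0.0526 0.0918] [-0.6 -0.4 -5.4]
[0.5788 0.0527 0.092 ] [ 0.2 -0.1 -6.8]
[0.5789 0.0527 0.0921] [ 0.4 -0.2 -5.6]
[0.5788 0.0528 0.0921] [ 1.  -0.6 -5.8]
-10.078799602822226
[[276.1000061035156, 210.89999389648438], [312.79998779296875, 194.89999389648438], [254.5, 195.8000030517578], [275.8999938964844, 221.1999969482422], [312.1000061035156, 205.0]] [[-1.899999976158142, -1.600000023841858], [-0.699999988079071, -0.30000001192092896], [-2.0999999046325684, -0.800000011920929], [0.0, 0.0], [-0.8999999761581421, -0.4000000059604645]]
```

Emit:
apply_moves([
  [-0.001, 0, -0.004, 0],
  [-0.001, 0, -0.009, 0],
  [-0.001, 0, -0.014, 0],
  [-0.001, 0, -0.014, 0],
  [-0.001, 0, -0.014, 0],
])

```text
clock: 15.9
ee_pos: [0.5769, 0.0528, 0.0769]
ee_rot: [0.996, -0.088, -0.0, -0.0]
contact_force: [-0.3, -0.3, -5.6]
finger_gap: 0.0139
```

Emit:
apply_moves([
  [0, 0, -0.003, 0],
  [0, 0, -0.006, 0],
  [0, 0, -0.006, 0],
  [0, 0, -0.006, 0],
])

```text
clock: 16.3
ee_pos: [0.5771, 0.0528, 0.0712]
ee_rot: [0.996, -0.088, -0.0, -0.0]
contact_force: [-0.3, 0.1, -6.3]
finger_gap: 0.0137
```

Emit:
apply_moves([
  [0, 0, -0.003, 0],
  [0, 0, -0.005, 0],
  [0, 0, -0.005, 0],
  [0, 0, -0.005, 0],
])

```text
clock: 16.7
ee_pos: [0.5771, 0.0528, 0.0662]
ee_rot: [0.996, -0.088, -0.0, -0.0]
contact_force: [-0.1, -0.4, -6.5]
finger_gap: 0.0136
```

Emit:
apply_moves([
  [0, 0, -0.002, 0],
  [0, 0, -0.004, 0],
  [0, 0, -0.004, 0],
  [0, 0, -0.004, 0],
])

```text
clock: 17.1
ee_pos: [0.5771, 0.0528, 0.0622]
ee_rot: [0.996, -0.088, -0.0, -0.0]
contact_force: [0.2, 0.1, -6.2]
finger_gap: 0.0136
```

Emit:
apply_moves([
  [0, 0, -0.002, 0],
  [0, 0, -0.004, 0],
  [0, 0, -0.004, 0],
  [0, 0, -0.004, 0],
])

```text
clock: 17.5
ee_pos: [0.5775, 0.053, 0.0616]
ee_rot: [0.996, -0.088, 0.001, -0.0]
contact_force: [-8.9, 1.5, 20.9]
finger_gap: 0.0136
```

Emit:
apply_moves([
  [0, 0, 0.0007, 0],
  [0, 0, 0.0007, 0],
  [0, 0, 0.0007, 0],
  [0, 0, 0.0007, 0],
  [0, 0, 0.0007, 0],
])

```text
clock: 18.0
ee_pos: [0.5775, 0.0531, 0.0616]
ee_rot: [0.996, -0.088, 0.001, -0.0]
contact_force: [-5.7, 2.4, 15.3]
finger_gap: 0.0135
```

```bash
python3 disc.py; python3 - <<'E'
from h import *
for i in range(3):
    f=grab('side');s=robot.read_state();print(s['clock'],s['ee_pos'].round(4),s['contact_force'].round(1),s['torque'].round(2),s['finger_gap'])
m=R.from_quat(s['ee_rot']).as_matrix();print(m.round(4)[:,1:],np.degrees(np.arctan2(m[1,1],m[0,1])))
h=cv2.cvtColor(f['color'],cv2.COLOR_RGB2HSV);k=(abs(h[...,0].astype(int)-28)<5)&(h[...,1]>180);k[:,:200]=0;k[:,270:]=0;k[:215]=0;k[260:]=0
y,x=np.nonzero(k);print('pad now',x.mean(),y.mean(),k.sum())
h=cv2.cvtColor(cv2.cvtColor(cv2.imread('pics/side0.png'),cv2.COLOR_BGR2RGB),cv2.COLOR_RGB2HSV);k=(abs(h[...,0].astype(int)-28)<5)&(h[...,1]>180);k[:,:200]=0;k[:,270:]=0;k[:215]=0;k[260:]=0
y,x=np.nonzero(k);print('pad start',x.mean(),y.mean(),k.sum())
E
```

```text
side 392.375
top 110.625
[-6.5100e-02 -7.0000e-04  2.9500e-02 -1.6607e+00  6.9300e-02] 209.0 z 0.0042 0.055 x -0.0739 -0.0563
[-6.5300e-02 -5.0000e-04  2.9700e-02 -1.6543e+00  6.3500e-02] 209.2 z 0.0044 0.0551 x -0.0739 -0.0567
[-6.5200e-02 -2.0000e-04  2.9200e-02 -1.6592e+00  5.5900e-02] 208.3 z 0.0038 0.0546 x -0.0738 -0.0566
[-0.0632 -0.0027  0.0268 -0.0764  0.4281] 478.3 z 0.0189 0.0347 x -0.0885 -0.0379
[-6.3900e-02 -1.1000e-03  2.6800e-02  1.4521e+00 -2.7200e-02] 217.5 z 0.0012 0.0522 x -0.0729 -0.0549
[-6.490e-02 -8.000e-04  2.830e-02  1.468e+00  4.200e-02] 209.2 z 0.0028 0.0537 x -0.0736 -0.0561
18.15 [0.5775 0.0531 0.0616] [-5.9  1.7 15.5] [ 0.02  1.08 -0.09] 0.013585270431596694
18.2 [0.5775 0.0531 0.0616] [-6.5  1.2 15.2] [ 0.07  1.13 -0.04] 0.01369287280037217
18.25 [0.5775 0.053  0.0616] [-6.2  0.5 14.3] [ 0.05  1.08 -0.04] 0.013622231221091916
[[-1.749e-01  1.500e-03]
 [-9.846e-01  2.000e-04]
 [-5.000e-04 -1.000e+00]] -100.0730964963421
pad now 236.0481012658228 234.86835443037975 395
pad start 236.00763358778627 234.87277353689566 393
```

```bash
python3 -c "
from rig import robot
print(robot.job_done())
s=robot.read_state();print(s['clock'],s['ee_pos'],s['contact_force'],s['finger_gap'])"
```

```text
the job is handed in; nothing more can be done
None
the job is handed in; nothing more can be done
```

The job is handed in at about 18.3 s, with the upper half seated on the dowels, still gripped and pressed. No verdict was reported, and the final state could not be read after hand-in.

- **Pedal and disc:** I pressed the pedal with closed fingers to a stiff stop at about 32 N, then let it come back up. The disc ended leaning on the lower half, where it could have jammed the fit. I tipped it further into the tray with the fingertips.
- **Fit:** I gripped the handle, lifted the upper half, turned it 13.9° and lowered it onto the dowels without any side force until it touched. It sat down at an estimated underside height of 44.3 mm against the nominal 44 mm. I then eased the push.
- **Last checks before hand-in:**
  - The push at the wrist was 15 N, plus 6.5 N of weight, so about 21 N between the halves.
  - The grip opening was 13.6 mm and the TCP was about 0.5 mm from the fitted centre. The yaw error was under 0.1°.
  - The pedal pad was back at its starting pixel.

**What disagreed or stayed doubtful:**
- **Fingertip height:** the real fingertips were about 36 mm higher than the TCP reading. I corrected for this from the images and the pedal contact.
- **Disc position:** the disc stands on edge in the tray rather than lying flat. By my fit it is inside the tray limits and clear of the upper half.
- **Side force:** about 6 N of sideways force remained at the end.
- **Bystanders:** I kept clear of them and felt no contact, but did not measure their positions at the end.

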